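# Close the water filter with its slip key

## Robot

A 6-joint arm with a two-finger parallel gripper is mounted at the origin on the work surface. World frame = base frame: x ahead of the robot, y to its left, z up, the work surface at z = 0. Lengths are in m, angles in rad, forces in N, time in s.
With the tool pointing down it reaches from about 0.375 to 0.975 m from the base axis. Payload 3.8 kg.
Tool frame: the origin (TCP) lies midway between the tips of the shut fingers; the grasp point (between the pads) lies 19 mm behind it; z points along the fingers, y is the line along which they close (so a half turn about z gives the same grasp; the last joint's range is limited). The gripper opens to 85 mm and grips with 20 to 120 N. Pads are 22 mm wide; open, the fingers measure 114 mm over their backs; the gripper's body (76 mm by 85 mm) begins 54 mm behind the grasp point. The pads swing forward as they close: fully open they stand 13 mm farther back than shut.
Start: joints at [-1.318, 0.264, 1.604, -0, 1.274, -0.037], TCP at [0.193, -0.647, 0.195] pointing down, gripper open.
Joint ranges: [-2.63, 2.63], [-0.94, 2.18], [0.31, 2.57], [-1.31, 4.45], [0, 2.66], [-2.55, 2.55]. Speed limits (rad/s): [2.57, 2.57, 3.14, 3.14, 3.14, 3.14].

## Interface

Orientations are given as a rotation vector (axis times angle).
In Python, from workcell import bot gives the robot as it stands.
- The arm moves only by the tool step_arm, never from a script. Its argument "motion" is a list of rows, each a list of 5 numbers: the finger opening in cm, from 0 to 8.54, then the shift along the tool's x, y, z in cm, then the turn about the tool's z in degrees. In form: [[claw, dx, dy, dz, twist], ...]. A call has 1 to 20 rows; each row is the pose to reach, as a shift and turn from the pose commanded when the call began, along the tool's axes at that moment; what a row does not reach only later rows make up. A row lasts 1/10 s, in which the tool goes at most 50 mm and 8.59 degrees, less where a joint would pass 70% of its speed; a pose out of reach is approached as far as the arm can. A call with a gripper value outside its range is refused whole. The fingers move at their own pace and stop on an object; "force" is the grip in N (left out, the last holds). Time passes only in rows, so rows that repeat a pose let the fingers close. It gives the time, the measured TCP pose, the force, the opening and the grip force at its end, in the units of the state.
- bot.read_state(): the state, without advancing time (a new reading comes with each control period).
- bot.read_camera(name): name is "side" or "top"; returns (picture, depth): 480x640x3 uint8, red, green, blue; 480x640 float32, m along the optical axis (not along the pixel's ray), 0 where there is no reading.
- bot.calibration(name): a dict with "mtx" (3x3 intrinsics, pixels), "origin" and "orientation" of the camera in the world. Camera axes: x right, y up, looking along -z (the intrinsics and any distortion apply to the point x, -y, -z); pixel columns grow to the right and rows downward; lengths in m; the calibration is good to about 2 mm. A picture is of the moment at which its call begins. calibration takes no time and is no camera call.
- bot.finish_job(): hands the job in; it is judged then, once.
The state is a dict: "time": time; "q": joint angles; "joint_vel": joint speeds; "joint_torque": joint torques, N m; "tool_pos": TCP position; "tcp_rot": TCP orientation; "wrist_force": force on the tool from outside, world axes, zero at the start; "torque": the same for the moment, N m; "width": opening from 0.0 (shut) to 1.0 (fully open); "grip_force": force on a finger pad.
Only numpy, scipy, OpenCV 4.12 (cv2) and the standard library are available. Lean on these libraries where they do the work, as an engineer would, in place of code of your own. Each camera call takes 0.05 s, during which the arm holds its last target. There are 200 camera calls.

## Task

Close the water filter: take the orange T-handled slip key from its round black pad, set its square socket fully down over the brass spindle on the filter's lid and turn it clockwise (seen from above) until the key clearly slips, then stop: let it slip by some 10 to 15 degrees, never more than 20. Lift the key off and stand it back upright on its pad; do not press or push hard on the filter or its spindle, and leave the other things where they are.

Things in the scene. Friction and masses are not known exactly. Their poses are not given: they have to be found in the camera images.
- filter: Water filter fixed to the worktop: white cylinder with a blue lid, 124 mm across, 100 mm high, two brass stubs low on opposite sides. Origin: centre of its underside. Its lid's flat top (100 mm up) carries the spindle on the axis. Lid and spindle bear up to 30 N from the key in any direction.
- spindle: Square brass spindle upright on the filter's axis, 26 mm across flats, 20 mm high, the top 4 mm tapering to 22 mm. Origin: on its axis at the lid's top; x, y square to its flats, z up. Turns clockwise from above to close, drags 0.08 N m, meets a hard stop after 0.35 to 1.05 rad: where differs every time and cannot be seen or told from any pose. Stays where it is left.
- spindle_mark (a point): Point on the spindle's x side, 13 mm off its axis and 20 mm above the lid's top; the black line on the spindle's top points to it.
- key: Slip key, loose, about 0.22 kg, upright on the pad at the start. Origin: centre of the open underside of its socket; z up, x along the T-bar. Orange T-bar 84 mm long (x), 14 mm thick (y), 58 to 88 mm above the origin, on a 12 mm steel shank over a grey disc (50 mm across, 26 to 38 mm up) and the socket.
- key_bar (a point): Centre of the key's orange T-bar, 73 mm above the key's origin. The bar turns the grey clutch disc through a stiff torsion spring (4 N m per rad), so it gives by about 0.1 rad before the clutch slips and springs back by that when let go.
- clutch: The key's grey clutch disc with a red mark on its x side. Same origin as the key; x along the T-bar while unloaded. It drives the socket by friction: the socket follows up to 0.40 N m; beyond that the clutch slips: bar and disc turn on at a steady 0.40 N m while the socket stands still, and the slip stays when let go.
- socket: The key's steel socket: a 48 mm square block, 25 mm high, with a 28 mm square hole right through (1 mm play to each flat of the spindle: the key fits at any quarter turn) and a red mark on its x side. Same origin as the key; its x axis lies along the disc's until the clutch slips, and the angle between the two is then the slip. Fully seated, its underside rests on the filter's lid.
- pad: Round black rubber pad fixed to the worktop, 100 mm across, 6 mm thick. Origin: centre of its underside. The key's parking place.
- cartridge: Bystander: white spare cartridge, 64 mm across, 120 mm high. Origin: centre of its underside.
- seal: Bystander: black rubber ring, 70 mm across, 6 mm high. Origin: centre of its underside.
- spice_a: Bystander: spice jar with red cap, 44 mm across, 95 mm high. Origin: centre of its underside.
- spice_b: Bystander: spice jar with yellow cap, 44 mm across, 95 mm high. Origin: centre of its underside.
- mug: Bystander: white mug, 80 mm across, 90 mm high. Origin: centre of its underside.
- spanner: Bystander: plain steel spanner lying flat, 180 mm long. Origin: centre of its underside.
- bowl: Bystander: blue bowl, 120 mm across, 50 mm high. Origin: centre of its underside.
Mind the look-alikes: they are no part of the job. Leave any green or purple look-alike of the key alone. What is shaped like the filter but purple or turquoise is not meant.

How it is judged:
On the way, in this order (a step that is already met when the one before it is completed fails the run):
1. the key is fully seated on the spindle, not yet slipped (horizontal distance between key and spindle below 0.004 m and z of key in the frame of spindle below 0.004 m and angle between key's own z axis and vertical below 0.1 rad and angle between the x axis of clutch and the x axis of socket, either way round below 0.06 rad), for 0.2 s.
2. turned on the spindle until the key slipped (horizontal distance between key and spindle below 0.004 m and z of key in the frame of spindle below 0.004 m and angle between key's own z axis and vertical below 0.1 rad and angle between the x axis of clutch and the x axis of socket, either way round above 0.08 rad), for 0.1 s.
At the end, for the whole second after the job is handed in: The key has slipped by 0.08 to 0.40 rad, the spindle has been turned and left so (its mark over 3.5 mm from where it began), and the key stands upright (within 0.1 rad) and still on the pad, its axis within 30 mm of the pad's centre (angle between the x axis of clutch and the x axis of socket, either way round between 0.08 and 0.4 rad and distance of spindle_mark from where it was at the start of the episode above 0.0035 m and horizontal distance between key and pad below 0.03 m and height (world z) of key between 0.003 and 0.009 m and angle between key's own z axis and vertical below 0.1 rad and linear speed of key below 0.01 m/s); the robot touches nothing.
It fails at once if the key was turned on past its slip (over 0.40 rad) (angle between the x axis of clutch and the x axis of socket, either way round above 0.4 rad).
It fails at once if the key was forced against the filter or its spindle with over 30 N (contact force between key and filter above 30 N).
It fails at once if a bystander was moved by over 20 mm (distance of any of cartridge, seal, spice_a, spice_b, mug, spanner, bowl from where it was at the start of the episode above 0.02 m).
It also fails if it takes over 72 s, if anything falls off the work surface, if the arm or the gripper's body presses on something with over 40 N, if the wrist force passes 120 N, or if a joint passes its speed limit or range.

## Working session

There is one attempt and no reset: what is moved stays moved. The work goes in short steps, Python scripts to look and compute and a tool call to move; the robot and the scene stay as the last step left them, time stands still between calls to the robot, and variables do not carry over. Pictures are saved under pics/ and viewed, at most 10 in all, crops included, and the job is handed in when it is done.

Besides the shell and the picture viewer there is one more tool, called after "Request:" as name(argument=value, ...) on one line, values as JSON. step_arm: Moves the arm, as the interface text tells. Its arguments: {"type":"object","properties":{"motion":{"type":"array","items":{"type":"array","items":{"type":"number"}}},"force":{"type":"number"}},"required":["motion"]}

```bash
mkdir -p pics; ls; python3 - <<'E'
from workcell import bot
import cv2
print(bot.read_state())
for n in("top","side"):
    p,d=bot.read_camera(n); cv2.imwrite(f"pics/{n}0.png",p[:,:,::-1]); c=bot.calibration(n); print(n,c,d[::120,::160])
E
```

```text
pics
{'time': 0.0, 'q': array([-1.31787220e+00,  2.64784780e-01,  1.60538897e+00,  2.03120059e-05,
        1.27369339e+00, -3.69021361e-02]), 'joint_vel': array([ 0.0018148 , -0.00045295,  0.00010822,  0.00143143, -0.0006092 ,
        0.00103019]), 'joint_torque': array([-2.49815574e-03, -5.15117812e+01, -3.67316043e+01, -3.46101087e-04,
        1.28512413e-02,  3.02990725e-05]), 'tool_pos': array([ 0.19270439, -0.64605388,  0.19393272]), 'tcp_rot': array([-3.10642564e+00, -4.53330201e-01,  3.54571575e-04]), 'wrist_force': array([-0.41529097,  0.23481323, -0.09084094]), 'torque': array([ 0.01298995, -0.01023228, -0.00036948]), 'grip_force': 0.0, 'width': 0.9988014395539093}
top {'mtx': array([[472.80180509,   0.        , 316.75337873],
       [  0.        , 472.80180509, 240.98233412],
       [  0.        ,   0.        ,   1.        ]]), 'origin': array([ 4.74709503e-01, -8.26835180e-04,  1.16824255e+00]), 'orientation': array([ 0.09899193, -0.05580549, -1.58680674])} [[1.9072322 1.9212942 1.932912  1.9554911]
 [1.2287066 1.0787622 1.2028826 1.1897395]
 [1.1955978 1.1862538 1.1758492 1.1606632]
 [1.1692125 1.1564791 1.0486903 1.1326555]]
side {'mtx': array([[462.56567691,   0.        , 321.22117222],
       [  0.        , 462.56567691, 234.06809925],
       [  0.        ,   0.        ,   1.        ]]), 'origin': array([ 0.39282417, -0.78939884,  0.61436062]), 'orientation': array([ 1.01324429, -0.11899168, -0.18364358])} [[0.5723012  1.7102093  2.8133352  2.2164824 ]
 [1.7964972  1.9270188  1.4689807  2.3195047 ]
 [0.74961436 1.1399791  1.1514194  0.99300116]
 [0.80373925 0.8093479  0.81392485 0.82034093]]
```

View pics/top0.png

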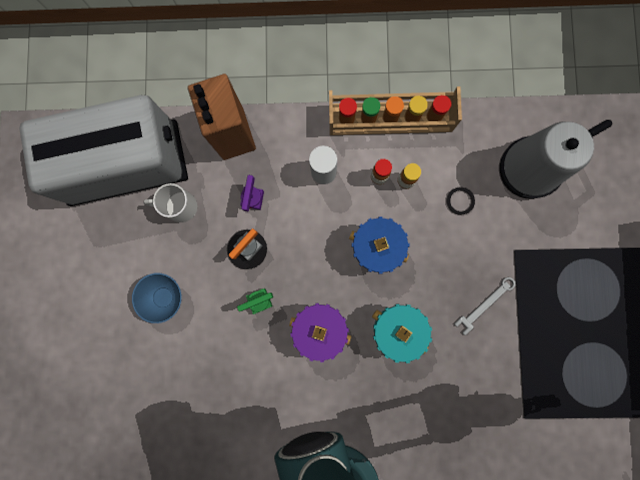

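View pics/side0.png

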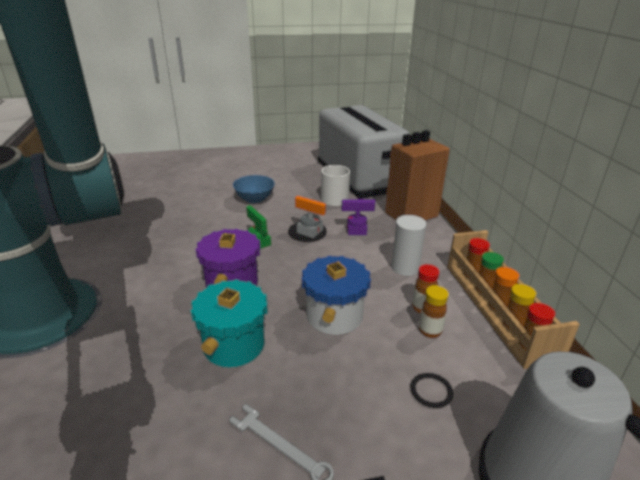

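Top view: the orange key is at about (243,247) on the black pad (247,249), and the blue-lidded filter is at (381,245) with its spindle. The green and purple keys and the purple and turquoise filters are decoys. In the side view the key is at (310,212) and the spindle at (336,270).

```bash
cat > h.py <<'E'
from workcell import bot
import cv2, numpy as np
from scipy.spatial.transform import Rotation as R
class Cam:
    def __init__(s,n):
        c=bot.calibration(n); s.K=c["mtx"]; s.o=c["origin"]; s.R=R.from_rotvec(c["orientation"]).as_matrix()
    def ray(s,uv):
        uv=np.atleast_2d(uv).astype(float); d=np.c_[(uv[:,0]-s.K[0,2])/s.K[0,0],-(uv[:,1]-s.K[1,2])/s.K[1,1],-np.ones(len(uv))]
        return d@s.R.T
    def plane(s,uv,z):
        d=s.ray(uv); return (s.o+d*((z-s.o[2])/d[:,2])[:,None])[:,:2]
def tri(c1,u1,c2,u2):
    A=np.zeros((3,3));b=np.zeros(3)
    for c,u in((c1,u1),(c2,u2)):
        d=c.ray(u)[0];d/=np.linalg.norm(d);P=np.eye(3)-np.outer(d,d);A+=P;b+=P@c.o
    return np.linalg.solve(A,b)
def mask(p,lo,hi,box):
    h=cv2.cvtColor(p,cv2.COLOR_RGB2HSV); m=cv2.inRange(h,lo,hi); k=np.zeros_like(m); x0,y0,x1,y1=box; k[y0:y1,x0:x1]=m[y0:y1,x0:x1]
    c=max(cv2.findContours(k,cv2.RETR_EXTERNAL,cv2.CHAIN_APPROX_NONE)[0],key=cv2.contourArea)
    o=np.zeros_like(m); cv2.drawContours(o,[c],-1,255,-1); ys,xs=np.nonzero(o)
    return np.c_[xs,ys],c
def axis(P):
    w,v=np.linalg.eigh(np.cov(P.T)); return np.degrees(np.arctan2(v[1,1],v[0,1])),np.sqrt(w*12)
E
python3 - <<'E'
from h import *
t,s=Cam("top"),Cam("side")
p,d=bot.read_camera("top"); q,e=bot.read_camera("side")
ob=((5,150,120),(20,255,255))
a,_=mask(p,*ob,(215,220,280,275)); b,_=mask(q,*ob,(285,190,335,220))
P=t.plane(a,0.094); print("bar top",P.mean(0),axis(P),len(a),"side plane",s.plane(b.mean(0),.079),len(b),"tri",tri(t,a.mean(0),s,b.mean(0)))
a,c=mask(p,(100,120,60),(125,255,255),(340,205,420,285)); (cx,cy),r=cv2.minEnclosingCircle(c); L=t.plane([[cx,cy]],.1); print("lid",L,r,"ctr",t.plane(a.mean(0),.1))
b,c2=mask(q,(100,120,60),(125,255,255),(290,240,380,310)); (ex,ey),(w,hh),_=cv2.fitEllipse(c2); print("side lid",b.mean(0),len(b))
a,c=mask(p,(0,0,0),(180,255,45),(215,220,280,275)); el=cv2.minEnclosingCircle(c); print("pad",el,t.plane([el[0]],.006))
for n,I,bx in(("t",p,(360,222,404,266)),("s",q,(314,248,358,292)),("k",p,(220,225,275,272))):
    x0,y0,x1,y1=bx; cv2.imwrite(f"pics/c_{n}.png",cv2.resize(I[y0:y1,x0:x1,::-1],None,fx=11,fy=11,interpolation=cv2.INTER_NEAREST))
E
python3 - <<'E'
import cv2,numpy as np
a=[cv2.resize(cv2.imread(f"pics/c_{n}.png"),(400,400)) for n in "tk"]
cv2.imwrite("pics/c.png",np.hstack(a))
E
```

```text
bar top [0.57885862 0.19937974] (np.float64(137.57899439683297), array([0.01494631, 0.08207219])) 231 side plane [[0.58206209 0.19735405]] 344 tri [0.58179498 0.20254009 0.07620586]
lid [[ 0.56851841 -0.11564752]] 28.46198272705078 ctr [[ 0.5688314 -0.1154528]]
side lid [335.56705882 279.96313725] 2550
pad ((246.66598510742188, 249.2672119140625), 19.843236923217773) [[0.57231751 0.20415164]]
```

View pics/c.png

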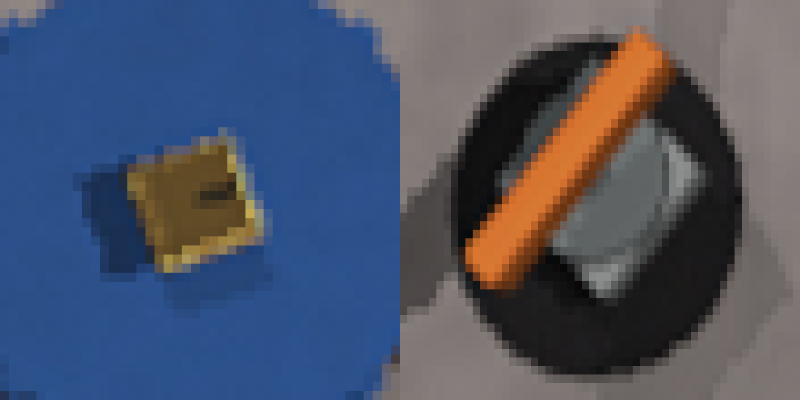

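Crop: the spindle's square is tilted about 20° in the picture, with its black line pointing right, and the brass side faces show at the right and bottom. The orange bar runs lower-left to upper-right over the disc and socket on the pad. Next I'll measure the spindle and bar top faces more exactly.

```bash
python3 - <<'E'
from h import *
t,s=Cam("top"),Cam("side")
p=bot.read_camera("top")[0]; q=bot.read_camera("side")[0]
def quad(c,cam,z):
    r=cv2.minAreaRect(c); B=cam.plane(cv2.boxPoints(r),z); e=B[1]-B[0]; 
    return B.mean(0).round(4),np.degrees(np.arctan2(e[1],e[0])).round(1)%90,[np.linalg.norm(B[i+1]-B[i]).round(4) for i in(0,1)]
def up(I,bx,f=8): x0,y0,x1,y1=bx; return cv2.resize(I[y0:y1,x0:x1],None,fx=f,fy=f,interpolation=cv2.INTER_CUBIC)
def un(c,bx,f=8): return ((c.astype(np.float32)+.5)/f-.5+np.float32(bx[:2]))
for n,I,cam,bx,lo,hi,z in (("spindle all",p,t,(368,230,396,258),(12,80,40),(35,255,255),.112),("spindle top",p,t,(368,230,396,258),(12,80,40),(35,255,135),.12),
   ("bar all",p,t,(215,220,280,275),(5,150,120),(20,255,255),.09),("bar top",p,t,(215,220,280,275),(5,150,195),(20,255,255),.094),
   ("s spindle all",q,s,(320,254,352,286),(12,80,40),(35,255,255),.112),("s spindle top",q,s,(320,254,352,286),(12,80,40),(35,255,135),.12)):
    U=up(I,bx); m,c=mask(U,lo,hi,(0,0,U.shape[1],U.shape[0])); c2=un(c,bx); m2=un(m,bx)
    P=cam.plane(m2,z); print(n,"rect",quad(c2,cam,z),"cen",P.mean(0).round(4),"px",m2.mean(0).round(2),"ax",axis(P))
    ap=cv2.approxPolyDP(cv2.convexHull(c2[:,0][:,None]),1.2,True)[:,0]; print(cam.plane(ap,z).round(4).tolist())
h=cv2.cvtColor(up(p,(368,230,396,258),1),cv2.COLOR_RGB2HSV); print(h[6:22,5:22,2])
E
```

```text
spindle all rect (array([ 0.5698, -0.1158]), np.float64(18.900000000000006), [np.float64(0.0275), np.float64(0.0266)]) cen [ 0.5694 -0.1157] px [380.76 244.12] ax (np.float64(95.9393174097592), array([0.025586  , 0.02654538]))
[[0.5849, -0.1235], [0.562, -0.1312], [0.5537, -0.1081], [0.578, -0.1002]]
spindle top rect (array([ 0.5687, -0.1144]), np.float64(17.900000000000006), [np.float64(0.0265), np.float64(0.0264)]) cen [ 0.5701 -0.1136] px [380.19 243.52] ax (np.float64(117.71057705581214), array([0.02228755, 0.02535706]))
[[0.584, -0.1226], [0.5638, -0.128], [0.5531, -0.1073], [0.5772, -0.0994]]
bar all rect (array([0.5793, 0.1996]), np.float64(47.9), [np.float64(0.084), np.float64(0.0161)]) cen [0.5794 0.1997] px [242.17 243.25] ax (np.float64(137.51325747168406), array([0.01483656, 0.08295045]))
[[0.6079, 0.1687], [0.6023, 0.1678], [0.5484, 0.2167], [0.5462, 0.2256], [0.557, 0.2306], [0.6135, 0.1768]]
bar top rect (array([0.5797, 0.1991]), np.float64(47.3), [np.float64(0.0807), np.float64(0.0114)]) cen [0.5796 0.1993] px [242.03 242.99] ax (np.float64(137.5827837058985), array([
[... 1195 characters left out ...]
135 106  94  95  96  96  97  85  75  70  45 159 134 139 138]
 [ 82  91 127 105  94  95  97  98  85  53  48  44  61 128 124 139 139]
 [ 88  57 101 114 101  95  97  98  85  73  80  82  93  91 172 137 141]
 [ 87  77  83 119 104  95  96  97  97  98  98  98  95  90 197 143 139]
 [ 85  86  61 105 110  98  95  98  97  96  96  95  93  89 146 143 136]
 [ 83  86  62 107 122 102  94  96  97  94  93  90 142 154 146 130 134]
 [ 83  86  77  89 118 101  92  92  91 134 147 160 163 149 134 110 133]
 [ 83  85  88  54 100  97  90 157 162 155 144 149 108  96 117 121 136]
 [ 84  84  86  59 109 165 139 171 154 106 105 111 121 123 121 120 136]
 [ 81  82 113 114  93 152 125 113 112 120 124 123 123 122 122 121 128]]
```

```bash
cat > go.py <<'E'
from h import *
import sys
def state():
    s=bot.read_state(); M=R.from_rotvec(s["tcp_rot"]).as_matrix(); return s,M
def go(x,y,z,yaw):
    s,M=state(); d=M.T@(np.array([x,y,z])-s["tool_pos"]); y0=np.degrees(np.arctan2(M[1,0],M[0,0]))
    print("t",s["time"],"pos",s["tool_pos"].round(4),"yaw",y0.round(2),"tilt",M[:,2].round(4),"q",s["q"].round(3),"F",s["wrist_force"].round(2),"T",s["torque"].round(3))
    print("shift cm",(d*100).round(2),"twist",round(-(yaw-y0),2))
if __name__=="__main__": go(*map(float,sys.argv[1:5]))
E
python3 go.py .580 .199 .19 137.6
```

```text
t 0.3 pos [ 0.1928 -0.6466  0.1948] yaw 16.6 tilt [-2.e-04  8.e-04 -1.e+00] q [-1.318  0.264  1.604  0.     1.274 -0.037] F [-0.45  0.01 -0.49] T [ 0.029  0.011 -0.015]
shift cm [ 61.27 -69.97   0.54] twist -121.0
```

Request:
step_arm(motion=[[5,61.3,-70,0.5,-121],[5,61.3,-70,0.5,-121],[5,61.3,-70,0.5,-121],[5,61.3,-70,0.5,-121],[5,61.3,-70,0.5,-121],[5,61.3,-70,0.5,-121],[5,61.3,-70,0.5,-121],[5,61.3,-70,0.5,-121],[5,61.3,-70,0.5,-121],[5,61.3,-70,0.5,-121],[5,61.3,-70,0.5,-121],[5,61.3,-70,0.5,-121],[5,61.3,-70,0.5,-121],[5,61.3,-70,0.5,-121],[5,61.3,-70,0.5,-121],[5,61.3,-70,0.5,-121],[5,61.3,-70,0.5,-121],[5,61.3,-70,0.5,-121],[5,61.3,-70,0.5,-121],[5,61.3,-70,0.5,-121]])

```text
time: 2.3
tool_pos: [0.5814, 0.203, 0.1899]
tcp_rot: [1.13, 2.931, 0.002]
wrist_force: [-0.3, -0.3, 0.7]
width: 0.586
grip_force: 0.0
```

```bash
python3 go.py .580 .199 .058 137.6
```

```text
t 2.3 pos [0.5814 0.203  0.1899] yaw 137.83 tilt [ 5.0e-04  1.3e-03 -1.0e+00] q [ 2.950e-01  1.560e-01  1.743e+00  1.000e-03  1.242e+00 -5.400e-01] F [-0.27 -0.33  0.7 ] T [0.011 0.055 0.011]
shift cm [-0.17 -0.41 13.19] twist 0.23
```

Request:
step_arm(motion=[[5,0,0,0,0],[5,0,0,3,0],[5,0,0,6,0],[5,0,0,9,0],[5,0,0,11,0],[5,0,0,12.5,0],[5,0,0,13.2,0],[5,0,0,13.2,0],[5,0,0,13.2,0]])

```text
time: 3.2
tool_pos: [0.5812, 0.1991, 0.0595]
tcp_rot: [1.136, 2.927, 0.002]
wrist_force: [0.2, -0.5, -0.4]
width: 0.585
grip_force: 0.0
```

```bash
python3 go.py .580 .199 .058 137.6; python3 - <<'E'
from h import *
p=bot.read_camera("side")[0]; cv2.imwrite("pics/g.png",cv2.resize(p[150:260,250:400,::-1],None,fx=5,fy=5))
E
```

```text
t 3.2 pos [0.5812 0.1991 0.0595] yaw 137.58 tilt [ 1.7e-03  5.0e-04 -1.0e+00] q [ 0.289  0.266  1.866 -0.     1.008 -0.541] F [ 0.16 -0.46 -0.37] T [ 0.019 -0.008  0.013]
shift cm [ 0.08 -0.08  0.15] twist -0.02
```

View pics/g.png

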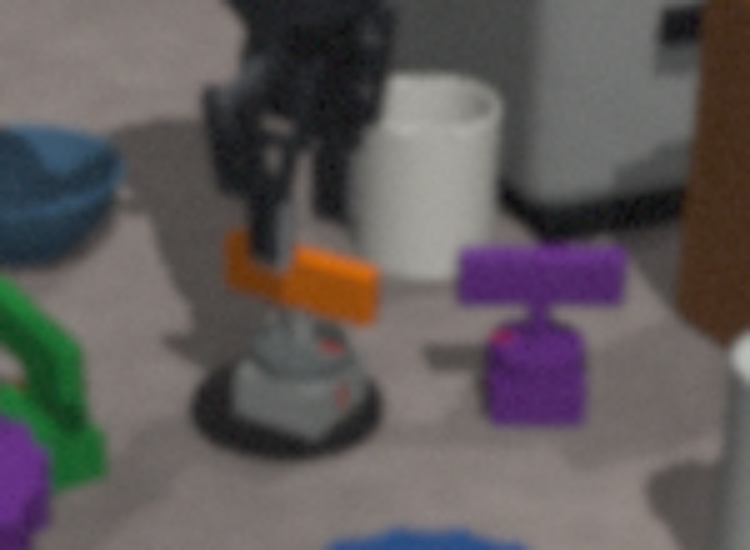

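The open fingers straddle the bar near its centre, the near one at (270,240). The red marks on disc and socket line up. Closing now.

Request:
step_arm(motion=[[0.8,0,0,0.1,0],[0.8,0,0,0.1,0],[0.8,0,0,0.1,0],[0.8,0,0,0.1,0],[0.8,0,0,0.1,0],[0.8,0,0,0.1,0],[0.8,0,0,0.1,0],[0.8,0,0,0.1,0]], force=90)

```text
time: 4.05
tool_pos: [0.5811, 0.1995, 0.0582]
tcp_rot: [1.135, 2.928, 0.002]
wrist_force: [0.9, -0.4, 5.0]
width: 0.095
grip_force: 2.7
```

```bash
python3 go.py .570 -.116 .21 108.7
```

```text
t 4.05 pos [0.5811 0.1995 0.0582] yaw 137.61 tilt [ 1.7e-03  6.0e-04 -1.0e+00] q [ 0.29   0.267  1.867  0.     1.005 -0.541] F [ 0.94 -0.43  5.05] T [ 0.092 -0.027 -0.006]
shift cm [-20.46 -24.03 -15.2 ] twist 28.91
```

Request:
step_arm(motion=[[0,0,0,0,0],[0,0,0,0,0],[0,0,0,0,0]], force=90)

```text
time: 4.35
tool_pos: [0.5804, 0.1986, 0.0585]
tcp_rot: [1.136, 2.929, -0.001]
wrist_force: [-2.1, -2.5, 9.3]
width: -0.004
grip_force: 4.4
```

```bash
python3 - <<'E'
from h import *
p=bot.read_camera("side")[0]; cv2.imwrite("pics/g2.png",cv2.resize(p[150:260,250:400,::-1],None,fx=5,fy=5))
E
```

```text
(no output)
```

View pics/g2.png

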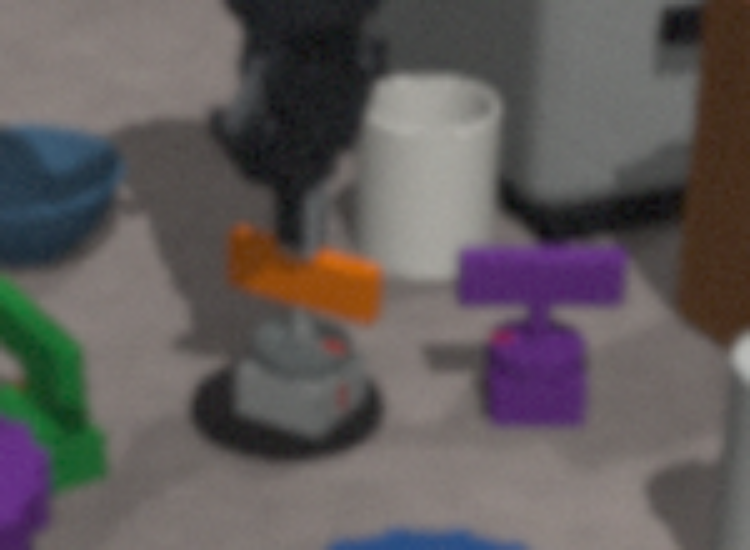

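The shut fingers show no bar between them, and their visible tips end at about (300,250) by the bar's top edge. I'll project the measured TCP into both views to see where it lies relative to the bar.

```bash
cat >> h.py <<'E'
def proj(c,X):
    v=(np.atleast_2d(X)-c.o)@c.R; return np.c_[c.K[0,2]+c.K[0,0]*v[:,0]/-v[:,2],c.K[1,2]-c.K[1,1]*v[:,1]/-v[:,2]]
E
python3 - <<'E'
from h import *
t,s=Cam("top"),Cam("side"); st=bot.read_state(); X=st["tool_pos"]; print(X,st["wrist_force"],st["width"])
for dz in (0,.02,.035,.06): 
    u=proj(s,X+[0,0,dz])[0]; print(dz,"side crop",((u-[250,150])*5).round(0),"top",proj(t,X+[0,0,dz])[0].round(1))
p,d=bot.read_camera("top"); q,e=bot.read_camera("side")
ob=((5,150,120),(20,255,255))
a,_=mask(q,*ob,(285,190,335,220)); 
# depth points of the orange bar, side
D=e[a[:,1],a[:,0]]; P=s.o+s.ray(a)*D[:,None]; ok=D>0; print("side bar depth pts med",np.median(P[ok],0),np.percentile(P[ok],[2,98],0).round(3))
cv2.imwrite("pics/g3.png",np.hstack([cv2.resize(p[210:290,200:290,::-1],(450,400)),cv2.resize(q[185:245,280:333,::-1],(350,400))]))
E
```

```text
[0.58044271 0.19861457 0.05848515] [-2.0386665  -2.66438102  8.46383793] 0.0010453945492482945
0 side crop [297. 310.] top [245.1 244. ]
0.02 side crop [297. 275.] top [243.6 243.2]
0.035 side crop [297. 248.] top [242.4 242.6]
0.06 side crop [297. 202.] top [240.3 241.6]
side bar depth pts med [0.59159293 0.18532905 0.079306  ] [[0.561 0.166 0.065]
 [0.614 0.213 0.093]]
```

View pics/g3.png

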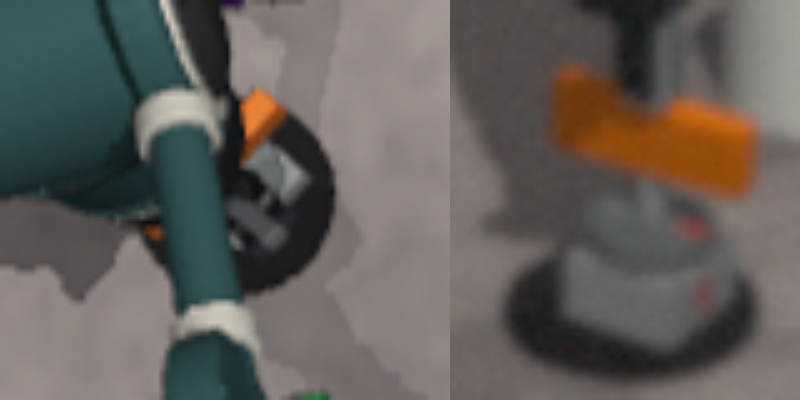

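The shut tips end at the bar's top edge, about (640,105) in the right half, while the TCP reading puts them 35 mm lower. I'll check this with depth.

```bash
python3 - <<'E'
from h import *
s=Cam("side"); q,e=bot.read_camera("side")
for v in range(176,206,2):
    us=np.arange(303,316,2); uv=np.c_[us,np.full(len(us),v)]; P=s.o+s.ray(uv)*e[v,us][:,None]
    print(v,[f"{x[0]:.3f},{x[1]:.3f},{x[2]:.3f}" for x in P], q[v,us].sum(1))
E
```

```text
176 ['0.557,0.151,0.179', '0.568,0.186,0.163', '0.572,0.186,0.162', '0.577,0.187,0.162', '0.580,0.177,0.166', '0.584,0.173,0.168', '0.590,0.181,0.163'] [110 104  62  88  91 117 100]
178 ['0.557,0.153,0.174', '0.562,0.158,0.171', '0.572,0.187,0.157', '0.576,0.179,0.160', '0.580,0.177,0.161', '0.584,0.174,0.162', '0.593,0.193,0.153'] [ 90 108  97  86  80  80  72]
180 ['0.557,0.151,0.169', '0.562,0.157,0.166', '0.576,0.206,0.143', '0.576,0.183,0.153', '0.580,0.178,0.155', '0.587,0.187,0.151', '0.592,0.189,0.149'] [ 67  97  76  60 101  78 104]
182 ['0.557,0.154,0.163', '0.563,0.163,0.159', '0.568,0.163,0.158', '0.580,0.204,0.138', '0.580,0.179,0.150', '0.586,0.183,0.147', '0.592,0.189,0.144'] [ 82  97  89 103  78  99  94]
184 ['0.559,0.164,0.154', '0.563,0.161,0.154', '0.569,0.166,0.151', '0.574,0.171,0.149', '0.581,0.181,0.143', '0.586,0.185,0.141', '0.593,0.192,0.137'] [ 67  78  93 102 112 105 146]
186 ['0.560,0.174,0.143', '0.563,0.162,0.149', '0.568,0.164,0.148', '0.574,0.169,0.145', '0.580,0.179,0.139', '0.586,0.182,0.137', '0.595,0.202,0.127'] [107  70  72  76  99 169 254]
188 ['0.
[... 933 characters left out ...]
0.568,0.188,0.104', '0.572,0.185,0.105', '0.577,0.187,0.104', '0.582,0.187,0.103', '0.587,0.187,0.103', '0.593,0.193,0.099'] [184 147 119 128 239 266 286]
200 ['0.566,0.209,0.088', '0.570,0.204,0.090', '0.574,0.196,0.094', '0.577,0.185,0.099', '0.583,0.190,0.097', '0.587,0.186,0.098', '0.594,0.196,0.092'] [185 198 191 188 269 303 326]
202 ['0.566,0.208,0.083', '0.570,0.201,0.087', '0.574,0.199,0.087', '0.578,0.194,0.089', '0.584,0.194,0.089', '0.588,0.190,0.091', '0.593,0.192,0.089'] [185 191 195 210 236 287 297]
204 ['0.566,0.207,0.078', '0.570,0.202,0.080', '0.574,0.197,0.083', '0.579,0.195,0.083', '0.582,0.186,0.088', '0.587,0.187,0.086', '0.591,0.183,0.088'] [220 213 225 212 227 237 251]
```

Request:
step_arm(motion=[[0,0,0,-3,0],[0,0,0,-6,0],[0,0,0,-6,0],[0,0,0,-6,0]])

```text
time: 4.95
tool_pos: [0.5805, 0.1992, 0.1176]
tcp_rot: [1.136, 2.928, 0.001]
wrist_force: [-0.6, 0.6, 0.1]
width: -0.001
grip_force: 0.0
```

```bash
python3 - <<'E'
from h import *
t,s=Cam("top"),Cam("side"); q,e=bot.read_camera("side"); st=bot.read_state(); X=st["tool_pos"]; print(X,st["width"],st["wrist_force"])
for dz in (0,.02,.03,.04,.05): print(dz,((proj(s,X+[0,0,dz])[0]-[260,130])*6).round(0))
cv2.imwrite("pics/g4.png",cv2.resize(q[130:230,260:380,::-1],None,fx=6,fy=6))
E
```

```text
[0.57947623 0.19887127 0.11632806] -0.00016773528733259028 [-0.89592361  0.0598733  -0.26124911]
0 [294. 367.]
0.02 [294. 321.]
0.03 [294. 299.]
0.04 [294. 275.]
0.05 [294. 252.]
```

View pics/g4.png

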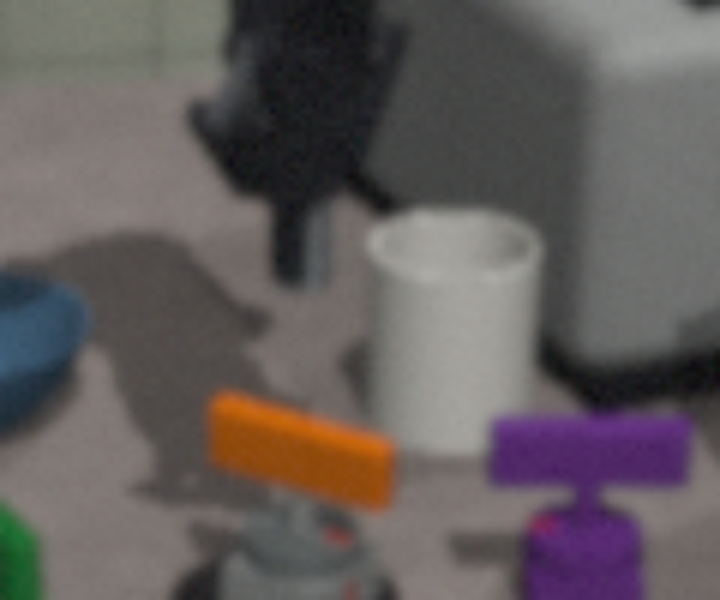

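The free shut tips are at about (300,285), which is 35 mm above the projected TCP, with horizontal agreement. The real fingertips therefore sit 35 mm higher than the tool frame reports, and I'll work with that offset. Next: reopen and descend 35 mm deeper.

Request:
step_arm(motion=[[5,0,0,0,0],[5,0,0,0,0],[5,0,0,0,0],[5,0,0,0,0],[5,0,0,2,0],[5,0,0,4,0],[5,0,0,6,0],[5,0,0,7.5,0],[5,0,0,8.7,0],[5,0,0,9.3,0],[5,0,0,9.3,0],[5,0,0,9.3,0]])

```text
time: 6.2
tool_pos: [0.5809, 0.1993, 0.0249]
tcp_rot: [1.136, 2.928, 0.001]
wrist_force: [0.4, 0.4, 1.3]
width: 0.584
grip_force: 0.0
```

Request:
step_arm(motion=[[0.8,0,0,0,0],[0.8,0,0,0,0],[0.8,0,0,0,0],[0.8,0,0,0,0],[0.8,0,0,0,0],[0.8,0,0,0,0],[0.8,0,0,0,0],[0.8,0,0,0,0]], force=90)

```text
time: 7.0
tool_pos: [0.5812, 0.1995, 0.0253]
tcp_rot: [1.136, 2.928, 0.002]
wrist_force: [0.1, 0.6, 6.2]
width: 0.149
grip_force: 88.2
```

```bash
python3 go.py .570 -.116 .18 108.7
```

```text
t 7.0 pos [0.5812 0.1995 0.0253] yaw 137.6 tilt [ 1.7e-03  6.0e-04 -1.0e+00] q [ 0.29   0.305  1.888  0.     0.947 -0.541] F [0.05 0.58 6.17] T [ 0.128  0.058 -0.007]
shift cm [-20.46 -24.03 -15.49] twist 28.9
```

Request:
step_arm(motion=[[0.8,0,0,-2,0],[0.8,0,0,-6,0],[0.8,0,0,-10,0],[0.8,0,0,-13.5,0],[0.8,0,0,-15,0],[0.8,-2,-2.4,-15,3],[0.8,-4.6,-5.4,-15,7],[0.8,-7.7,-9,-15,11],[0.8,-10.8,-12.6,-15,16],[0.8,-13.9,-16.2,-15,21],[0.8,-16.5,-19.2,-15,25],[0.8,-18.6,-21.7,-15,28],[0.8,-19.8,-23.1,-15,28.9],[0.8,-20.6,-24,-15,28.9],[0.8,-20.6,-24,-15,28.9],[0.8,-20.6,-24,-15,28.9]])

```text
time: 8.6
tool_pos: [0.5701, -0.1162, 0.1733]
tcp_rot: [-1.83, -2.551, 0.0]
wrist_force: [-0.0, 0.3, -2.6]
width: 0.149
grip_force: 88.4
```

```bash
python3 go.py .5713 -.1163 .13 108.7; python3 - <<'E'
from h import *
t=bot.read_camera("top")[0]; q=bot.read_camera("side")[0]
cv2.imwrite("pics/h.png",np.hstack([cv2.resize(t[200:290,330:420,::-1],(400,400)),cv2.resize(q[205:305,285:385,::-1],(400,400))]))
E
```

```text
t 8.6 pos [ 0.5701 -0.1162  0.1733] yaw 108.71 tilt [-0.0016  0.0011 -1.    ] q [-2.440e-01  1.050e-01  1.832e+00  1.000e-03  1.207e+00 -5.710e-01] F [-0.    0.27 -2.58] T [0.03  0.082 0.014]
shift cm [-0.05  0.12  4.33] twist 0.01
```

View pics/h.png

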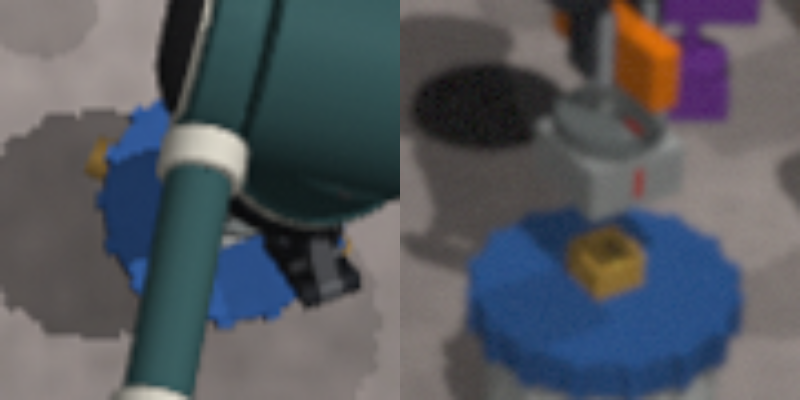

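The socket hangs over the spindle, with red marks at (637,125) and (640,182) on the right and the spindle's top at (606,250). I'll compare the corners numerically in the side view.

```bash
cat > cmp.py <<'E'
from h import *
s=Cam("side"); q=bot.read_camera("side")[0]; f=8; bx=(310,215,365,285); x0,y0,x1,y1=bx
U=cv2.resize(q[y0:y1,x0:x1],None,fx=f,fy=f,interpolation=cv2.INTER_CUBIC)
un=lambda m:(m+.5)/f-.5+np.array([x0,y0])
st=bot.read_state(); X=st["tool_pos"]; M=R.from_rotvec(st["tcp_rot"]).as_matrix(); yaw=np.arctan2(M[1,0],M[0,0]); kz=X[2]-.0193
def sq(c,a,h,zs): 
    P=[]
    for z in zs:
        for i in range(4):
            t=a+np.pi/4+i*np.pi/2; P.append([c[0]+h*2**.5*np.cos(t),c[1]+h*2**.5*np.sin(t),z])
    return proj(s,P)
for n,lo,hi,c,a,h,zs in (("spindle",(14,110,60),(32,255,255),np.array([.5702,-.1163]),np.radians(18.7),.013,(.1,.116)),
        ("socket",(0,0,95),(180,70,255),X[:2],yaw,.024,(kz,kz+.025))):
    m,_=mask(U,lo,hi,(0,0,U.shape[1],U.shape[0])); m=un(m); e=sq(c,a,h,zs)
    ex=lambda P:np.array([P[:,0].min(),P[:,0].max(),P[:,1].max(),P[P[:,1].argmax(),0]])
    A,B=ex(m),ex(e); print(n,"meas l,r,bottom,botcol",A.round(2),"pred",B.round(2),"diff",(A-B).round(2),"mid",((A-B)[:2].mean()).round(2))
J=[(proj(s,[.57+.001*i,-.116+.001*j,.11])-proj(s,[.57,-.116,.11]))[0].round(3) for i,j in((1,0),(0,1))]; print("px per mm x,y",J)
E
python3 cmp.py
```

```text
spindle meas l,r,bottom,botcol [327.19 344.69 278.31 334.06] pred [325.97 345.57 279.31 333.32] diff [ 1.22 -0.88 -0.99  0.74] mid 0.17
socket meas l,r,bottom,botcol [328.19 364.44 265.06 364.19] pred [318.38 355.88 259.2  332.36] diff [ 9.81  8.56  5.87 31.83] mid 9.18
px per mm x,y [array([ 0.525, -0.06 ]), array([-0.126, -0.312])]
```

Request:
step_arm(motion=[[0.8,0,0,1,0],[0.8,0,0,2,0],[0.8,0,0,2.8,0],[0.8,0,0,3.3,0],[0.8,0,0,3.3,0],[0.8,0,0,3.3,0],[0.8,0,0,3.5,0],[0.8,0,0,3.6,0],[0.8,0,0,3.7,0],[0.8,0,0,3.7,0]])

```text
time: 9.75
tool_pos: [0.5706, -0.117, 0.1373]
tcp_rot: [1.831, 2.553, -0.0]
wrist_force: [-0.7, -0.5, -2.1]
width: 0.15
grip_force: 88.5
```

```bash
python3 go.py .5702 -.1163 .1193 108.7
```

```text
t 9.75 pos [ 0.5706 -0.117   0.1373] yaw 108.7 tilt [-0. -0. -1.] q [-0.245  0.134  1.869 -0.     1.139 -0.571] F [-0.68 -0.48 -2.11] T [-0.048 -0.032 -0.04 ]
shift cm [ 0.08 -0.01  1.8 ] twist 0.0
```

Request:
step_arm(motion=[[0.8,0,0,0.1,0],[0.8,0,0,0.2,0],[0.8,0,0,0.3,0],[0.8,0,0,0.4,0],[0.8,0,0,0.4,0]])

```text
time: 10.25
tool_pos: [0.5704, -0.1169, 0.133]
tcp_rot: [-1.831, -2.553, 0.0]
wrist_force: [-0.7, 0.7, -3.1]
width: 0.148
grip_force: 88.5
```

Request:
step_arm(motion=[[0.8,0,0,0.1,0],[0.8,0,0,0.2,0],[0.8,0,0,0.3,0],[0.8,0,0,0.3,0]])

```text
time: 10.65
tool_pos: [0.5704, -0.1169, 0.13]
tcp_rot: [-1.831, -2.553, 0.0]
wrist_force: [-0.5, -0.6, -2.2]
width: 0.15
grip_force: 88.5
```

Request:
step_arm(motion=[[0.8,0,0,0.2,0],[0.8,0,0,0.4,0],[0.8,0,0,0.6,0],[0.8,0,0,0.7,0],[0.8,0,0,0.7,0]])

```text
time: 11.15
tool_pos: [0.5704, -0.117, 0.1229]
tcp_rot: [-1.831, -2.552, 0.0]
wrist_force: [0.3, 0.5, -3.3]
width: 0.147
grip_force: 88.5
```

Request:
step_arm(motion=[[0.8,0,0,0.1,0],[0.8,0,0,0.2,0],[0.8,0,0,0.25,0],[0.8,0,0,0.25,0]])

```text
time: 11.55
tool_pos: [0.5705, -0.117, 0.1207]
tcp_rot: [-1.831, -2.553, 0.0]
wrist_force: [-0.0, 1.1, -2.3]
width: 0.15
grip_force: 88.5
```

Request:
step_arm(motion=[[0.8,0,0,0.05,0],[0.8,0,0,0.1,0],[0.8,0,0,0.1,0]])

```text
time: 11.85
tool_pos: [0.5705, -0.117, 0.1197]
tcp_rot: [-1.831, -2.553, 0.0]
wrist_force: [-0.5, 0.9, -2.1]
width: 0.152
grip_force: 88.5
```

Request:
step_arm(motion=[[0.8,0,0,0.05,0],[0.8,0,0,0.05,0]])

```text
time: 12.05
tool_pos: [0.5707, -0.117, 0.1194]
tcp_rot: [1.831, 2.553, 0.0]
wrist_force: [-0.9, -0.1, -1.8]
width: 0.15
grip_force: 88.7
```

Request:
step_arm(motion=[[0.8,0,0,0.05,0],[0.8,0,0,0.05,0],[0.8,0,0,0.05,0]])

```text
time: 12.35
tool_pos: [0.5708, -0.117, 0.1193]
tcp_rot: [1.831, 2.553, 0.0]
wrist_force: [-1.4, 0.5, 2.3]
width: 0.148
grip_force: 89.1
```

```bash
python3 go.py .5702 -.1163 .1193 90; python3 - <<'E'
from h import *
q=bot.read_camera("side")[0]; cv2.imwrite("pics/seat.png",cv2.resize(q[215:315,285:385,::-1],None,fx=6,fy=6))
E
```

```text
t 12.35 pos [ 0.5708 -0.117   0.1193] yaw 108.71 tilt [ 4.e-04 -1.e-04 -1.e+00] q [-0.245  0.15   1.886  0.     1.106 -0.571] F [-1.43  0.52  2.29] T [ 0.067  0.37  -0.028]
shift cm [ 0.09 -0.03  0.  ] twist 18.71
```

View pics/seat.png

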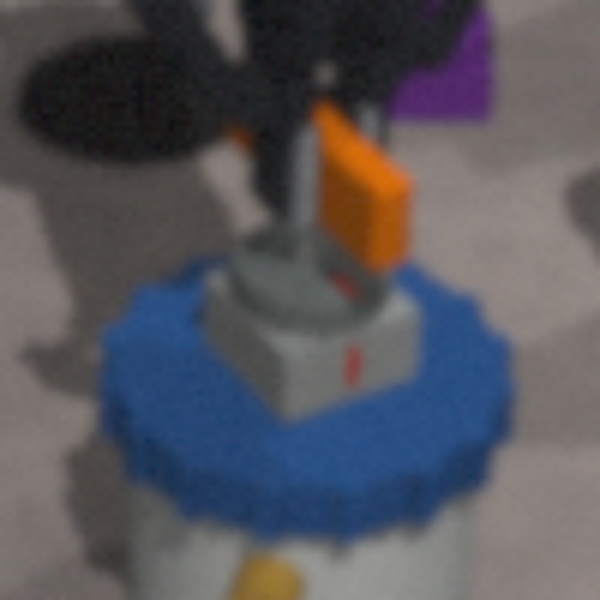

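The socket sits flat on the blue lid with its lower corner at (288,415). The red marks on disc and socket are aligned, so the key is seated without slip. Turning clockwise.

Request:
step_arm(motion=[[0.8,0,0,0,2],[0.8,0,0,0,4],[0.8,0,0,0,6],[0.8,0,0,0,8],[0.8,0,0,0,10],[0.8,0,0,0,10]])

```text
time: 13.0
tool_pos: [0.5704, -0.1166, 0.1193]
tcp_rot: [-2.046, -2.383, -0.0]
wrist_force: [-2.6, 1.7, 3.9]
width: 0.145
grip_force: 89.5
```

```bash
python3 go.py .5702 -.1163 .1193 108.7
```

```text
t 13.0 pos [ 0.5704 -0.1166  0.1193] yaw 98.72 tilt [-4.e-04  6.e-04 -1.e+00] q [-2.450e-01  1.500e-01  1.886e+00  1.000e-03  1.106e+00 -3.970e-01] F [-2.64  1.74  3.88] T [0.409 0.661 0.19 ]
shift cm [ 0.03 -0.02 -0.  ] twist -9.98
```

Request:
step_arm(motion=[[0.8,0,0,-0.03,2],[0.8,0,0,-0.03,4],[0.8,0,0,-0.03,6],[0.8,0,0,-0.03,6]])

```text
time: 13.4
tool_pos: [0.5703, -0.1166, 0.1193]
tcp_rot: [-2.167, -2.274, -0.0]
wrist_force: [-3.3, 1.6, 3.5]
width: 0.148
grip_force: 89.4
```

```bash
python3 go.py .5702 -.1163 .1193 108.7
```

```text
t 13.4 pos [ 0.5703 -0.1166  0.1193] yaw 92.75 tilt [-5.e-04  6.e-04 -1.e+00] q [-0.245  0.15   1.886  0.     1.107 -0.293] F [-3.27  1.65  3.54] T [0.435 0.634 0.153]
shift cm [ 0.03 -0.01 -0.  ] twist -15.95
```

Request:
step_arm(motion=[[0.8,0,0,0,2],[0.8,0,0,0,4],[0.8,0,0,0,6],[0.8,0,0,0,6]])

```text
time: 13.8
tool_pos: [0.5703, -0.1167, 0.1193]
tcp_rot: [-2.282, -2.157, 0.0]
wrist_force: [-3.1, 2.8, 5.7]
width: 0.151
grip_force: 89.6
```

```bash
python3 go.py .5702 -.1163 .1193 108.7
```

```text
t 13.8 pos [ 0.5703 -0.1167  0.1193] yaw 86.78 tilt [-7.e-04  6.e-04 -1.e+00] q [-0.245  0.15   1.886  0.     1.107 -0.189] F [-3.09  2.8   5.72] T [0.488 0.798 0.136]
shift cm [ 0.03 -0.01 -0.  ] twist -21.92
```

Request:
step_arm(motion=[[0.8,0,0,-0.03,2],[0.8,0,0,-0.03,4],[0.8,0,0,-0.03,5],[0.8,0,0,-0.03,5]])

```text
time: 14.2
tool_pos: [0.5702, -0.1167, 0.1193]
tcp_rot: [-2.374, -2.056, 0.0]
wrist_force: [-3.9, 3.1, 3.6]
width: 0.148
grip_force: 89.4
```

```bash
python3 go.py .5702 -.1163 .1193 108.7
```

```text
t 14.2 pos [ 0.5702 -0.1167  0.1193] yaw 81.77 tilt [-8.e-04  6.e-04 -1.e+00] q [-0.245  0.15   1.886  0.     1.107 -0.101] F [-3.91  3.14  3.57] T [0.644 0.836 0.195]
shift cm [ 0.04 -0.01 -0.  ] twist -26.93
```

Request:
step_arm(motion=[[0.8,0,0,0,2],[0.8,0,0,0,4],[0.8,0,0,0,5],[0.8,0,0,0,5]])

```text
time: 14.6
tool_pos: [0.5702, -0.1167, 0.1193]
tcp_rot: [-2.462, -1.95, 0.0]
wrist_force: [-3.7, 2.2, 4.8]
width: 0.153
grip_force: 89.5
```

```bash
python3 go.py .5702 -.1163 .1193 108.7
```

```text
t 14.6 pos [ 0.5702 -0.1167  0.1193] yaw 76.75 tilt [-8.e-04  6.e-04 -1.e+00] q [-0.245  0.15   1.886  0.     1.107 -0.014] F [-3.7   2.2   4.76] T [0.676 0.912 0.185]
shift cm [ 0.04 -0.01 -0.  ] twist -31.95
```

Request:
step_arm(motion=[[0.8,0,0,0,2],[0.8,0,0,0,4],[0.8,0,0,0,5],[0.8,0,0,0,5]])

```text
time: 15.0
tool_pos: [0.5702, -0.1167, 0.1193]
tcp_rot: [-2.545, -1.841, 0.001]
wrist_force: [-3.7, 2.7, 3.6]
width: 0.146
grip_force: 89.5
```

```bash
python3 go.py .5702 -.1163 .1193 108.7
```

```text
t 15.0 pos [ 0.5702 -0.1167  0.1193] yaw 71.76 tilt [-9.e-04  6.e-04 -1.e+00] q [-0.245  0.15   1.886  0.     1.107  0.073] F [-3.7   2.67  3.59] T [0.691 0.826 0.173]
shift cm [ 0.04 -0.01  0.  ] twist -36.94
```

Request:
step_arm(motion=[[0.8,0,0,0,2],[0.8,0,0,0,4],[0.8,0,0,0,5],[0.8,0,0,0,5]])

```text
time: 15.4
tool_pos: [0.5701, -0.1166, 0.1193]
tcp_rot: [-2.622, -1.728, 0.001]
wrist_force: [-4.0, 3.7, 4.7]
width: 0.153
grip_force: 89.5
```

```bash
python3 go.py .5702 -.1163 .1193 108.7
```

```text
t 15.4 pos [ 0.5701 -0.1166  0.1193] yaw 66.76 tilt [-1.e-03  7.e-04 -1.e+00] q [-0.245  0.15   1.886  0.     1.107  0.161] F [-4.01  3.72  4.66] T [0.678 0.95  0.123]
shift cm [ 0.03 -0.01  0.  ] twist -41.94
```

Request:
step_arm(motion=[[0.8,0,0,0,2],[0.8,0,0,0,4],[0.8,0,0,0,5],[0.8,0,0,0,5]])

```text
time: 15.8
tool_pos: [0.5701, -0.1166, 0.1193]
tcp_rot: [-2.695, -1.612, 0.001]
wrist_force: [-4.2, 3.3, 4.2]
width: 0.149
grip_force: 89.5
```

```bash
python3 go.py .5702 -.1163 .1193 108.7
```

```text
t 15.8 pos [ 0.5701 -0.1166  0.1193] yaw 61.75 tilt [-1.e-03  7.e-04 -1.e+00] q [-2.450e-01  1.500e-01  1.886e+00  1.000e-03  1.107e+00  2.480e-01] F [-4.23  3.28  4.2 ] T [0.725 0.878 0.187]
shift cm [ 0.03 -0.01  0.  ] twist -46.95
```

Request:
step_arm(motion=[[0.8,0,0,0,2],[0.8,0,0,0,4],[0.8,0,0,0,5],[0.8,0,0,0,5]])

```text
time: 16.2
tool_pos: [0.5701, -0.1166, 0.1193]
tcp_rot: [-2.763, -1.493, 0.001]
wrist_force: [-4.6, 3.7, 4.0]
width: 0.144
grip_force: 89.5
```

```bash
python3 go.py .5702 -.1163 .1193 108.7
```

```text
t 16.2 pos [ 0.5701 -0.1166  0.1193] yaw 56.76 tilt [-1.2e-03  8.0e-04 -1.0e+00] q [-2.450e-01  1.500e-01  1.886e+00  1.000e-03  1.107e+00  3.350e-01] F [-4.6   3.73  4.04] T [0.696 0.933 0.161]
shift cm [ 0.03 -0.01  0.  ] twist -51.94
```

Request:
step_arm(motion=[[0.8,0,0,0,2],[0.8,0,0,0,4],[0.8,0,0,0,5],[0.8,0,0,0,5]])

```text
time: 16.6
tool_pos: [0.57, -0.1166, 0.1193]
tcp_rot: [-2.825, -1.371, 0.001]
wrist_force: [-4.7, 3.2, 5.3]
width: 0.15
grip_force: 89.5
```

```bash
python3 go.py .5702 -.1163 .1193 108.7; python3 - <<'E'
from h import *
q=bot.read_camera("side")[0]; cv2.imwrite("pics/turn.png",cv2.resize(q[215:315,285:385,::-1],None,fx=6,fy=6))
E
```

```text
t 16.6 pos [ 0.57   -0.1166  0.1193] yaw 51.76 tilt [-1.3e-03  8.0e-04 -1.0e+00] q [-2.450e-01  1.500e-01  1.886e+00  1.000e-03  1.107e+00  4.220e-01] F [-4.66  3.21  5.32] T [0.772 0.929 0.236]
shift cm [ 0.03 -0.    0.  ] twist -56.94
```

View pics/turn.png

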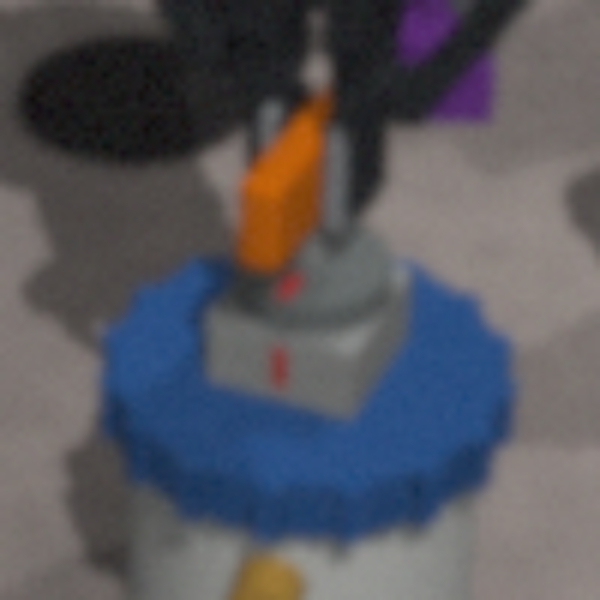

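The socket has turned with the bar and the red marks at (288,285) and (278,365) are still aligned, so there is no slip yet. That was my tenth picture, so I'll use numbers only from here. Continuing.

Request:
step_arm(motion=[[0.8,0,0,0,2],[0.8,0,0,0,4],[0.8,0,0,0,4],[0.8,0,0,0,4]])

```text
time: 17.05
tool_pos: [0.5699, -0.1165, 0.1193]
tcp_rot: [-2.871, -1.272, 0.002]
wrist_force: [-5.1, 3.7, 4.8]
width: 0.144
grip_force: 89.6
```

```bash
python3 go.py .5702 -.1163 .1193 108.7
```

```text
t 17.05 pos [ 0.5699 -0.1165  0.1193] yaw 47.8 tilt [-1.5e-03  8.0e-04 -1.0e+00] q [-2.450e-01  1.500e-01  1.886e+00  1.000e-03  1.108e+00  4.920e-01] F [-5.13  3.69  4.78] T [0.709 0.974 0.303]
shift cm [ 0.03  0.01 -0.  ] twist -60.9
```

Request:
step_arm(motion=[[0.8,0,0,0,1.5],[0.8,0,0,0,3],[0.8,0,0,0,3]])

```text
time: 17.35
tool_pos: [0.5699, -0.1164, 0.1193]
tcp_rot: [-2.903, -1.196, 0.002]
wrist_force: [-5.0, 2.7, 5.1]
width: 0.15
grip_force: 89.6
```

```bash
python3 go.py .5702 -.1163 .1193 108.7
```

```text
t 17.35 pos [ 0.5699 -0.1164  0.1193] yaw 44.78 tilt [-1.4e-03  9.0e-04 -1.0e+00] q [-2.450e-01  1.500e-01  1.886e+00  1.000e-03  1.108e+00  5.440e-01] F [-4.97  2.72  5.1 ] T [0.765 1.014 0.36 ]
shift cm [0.03 0.01 0.  ] twist -63.92
```

```bash
cat > marks.py <<'E'
from h import *
s=Cam("side"); C=np.array([.570,-.1163])
def marks(I,x0=285,y0=215,f=6):
    h=cv2.cvtColor(I,cv2.COLOR_RGB2HSV); m=cv2.inRange(h,(0,120,60),(4,255,255))|cv2.inRange(h,(170,110,60),(180,255,255))
    n,_,st,c=cv2.connectedComponentsWithStats(m); k=[i for i in range(1,n) if st[i,4]>60 and 200<c[i,0]<440 and 250<c[i,1]<420]
    P=[((c[i]+.5)/f-.5+[x0,y0],st[i,4]) for i in k]; P.sort(key=lambda p:p[0][1]); out=[]
    for (u,a),r,z in zip(P,(.025,.024),(.132,.1125)):
        d=s.ray(u)[0]; o=s.o[:2]-C
        if z>.12: # cylinder
            A,B,D=d[:2]@d[:2],o@d[:2],o@o-r*r; k=(-B-np.sqrt(max(B*B-A*D,0)))/A
            X=s.o+k*d
        else: X=s.o+d*(z-s.o[2])/d[2]
        out.append((u.round(1).tolist(),int(a),X.round(4).tolist(),np.degrees(np.arctan2(*(X[:2]-C)[::-1])).round(1)))
    return out
if __name__=="__main__":
    for n in("seat","turn"): print(n,marks(cv2.imread(f"pics/{n}.png")[:,:,::-1].copy()))
    q=bot.read_camera("side")[0]; print("now",marks(cv2.resize(q[215:315,285:385],None,fx=6,fy=6)))
    st=bot.read_state(); M=R.from_rotvec(st["tcp_rot"]).as_matrix(); print("yaw",np.degrees(np.arctan2(M[1,0],M[0,0]))-180, st["torque"].round(3))
E
python3 marks.py
```

```text
seat []
turn [([332.6, 262.0], 284, [0.5583, -0.1384, 0.1431], np.float64(-118.0)), ([331.0, 275.7], 82, [0.5563, -0.1374, 0.1125], np.float64(-122.9))]
now [([332.1, 262.0], 178, [0.5575, -0.1379, 0.1429], np.float64(-120.0))]
yaw -135.19047321180034 [0.769 1.006 0.42 ]
```

```bash
cat > m2.py <<'E'
from h import *
def red(I):
    I=I.astype(float); w=I[:,:,0]-np.maximum(I[:,:,1],I[:,:,2]); h=cv2.cvtColor(I.astype(np.uint8),cv2.COLOR_RGB2HSV)
    ok=(w>22)&((h[:,:,0]<=5)|(h[:,:,0]>=165)); ok[:250]=0; ok[425:]=0; ok[:,:190]=0; ok[:,450:]=0
    n,_,st,c=cv2.connectedComponentsWithStats(ok.astype(np.uint8)); return [(c[i].round(1).tolist(),int(st[i,4])) for i in range(1,n) if st[i,4]>40]
for n in("seat","turn"): print(n,red(cv2.imread(f"pics/{n}.png")[:,:,::-1]))
q=bot.read_camera("side")[0]; print("now",red(cv2.resize(q[215:315,285:385],None,fx=6,fy=6)),[bot.read_state()["torque"][2].round(3)])
E
python3 m2.py
```

```text
seat [([399.4, 262.2], 94), ([345.6, 285.1], 377), ([353.0, 365.6], 678)]
turn [([288.3, 284.9], 790), ([278.4, 366.4], 761)]
now [([285.1, 284.7], 704), ([275.5, 365.3], 777)] [np.float64(0.383)]
```

Bar torque is 0.38–0.42 N m and the marks moved about 2.5° while the bar moved 7°. The spindle is at its stop and the clutch is about to slip, so I'll turn on about 12° in two parts.

Request:
step_arm(motion=[[0.8,0,0,0,2],[0.8,0,0,0,4],[0.8,0,0,0,6],[0.8,0,0,0,6]])

```text
time: 17.85
tool_pos: [0.5699, -0.1164, 0.1193]
tcp_rot: [-2.962, -1.042, 0.002]
wrist_force: [-4.1, 3.9, 5.1]
width: 0.152
grip_force: 89.6
```

```bash
python3 go.py .5702 -.1163 .1193 108.7; python3 m2.py
```

```text
t 17.85 pos [ 0.5699 -0.1164  0.1193] yaw 38.77 tilt [-0.0016  0.001  -1.    ] q [-2.450e-01  1.500e-01  1.886e+00  1.000e-03  1.108e+00  6.490e-01] F [-4.15  3.94  5.14] T [0.797 1.046 0.385]
shift cm [ 0.03  0.02 -0.  ] twist -69.93
seat [([399.4, 262.2], 94), ([345.6, 285.1], 377), ([353.0, 365.6], 678)]
turn [([288.3, 284.9], 790), ([278.4, 366.4], 761)]
now [([223.8, 257.7], 58), ([279.0, 283.1], 763), ([275.5, 365.6], 766)] [np.float64(0.387)]
```

Request:
step_arm(motion=[[0.8,0,0,0,2],[0.8,0,0,0,4],[0.8,0,0,0,6],[0.8,0,0,0,7],[0.8,0,0,0,7],[0.8,0,0,0,7]])

```text
time: 18.5
tool_pos: [0.5698, -0.1163, 0.1193]
tcp_rot: [-3.02, -0.861, 0.002]
wrist_force: [-5.2, 3.3, 6.3]
width: 0.152
grip_force: 89.6
```

```bash
python3 go.py .5702 -.1163 .1193 108.7; python3 m2.py
```

```text
t 18.5 pos [ 0.5698 -0.1163  0.1193] yaw 31.81 tilt [-0.0017  0.0011 -1.    ] q [-2.450e-01  1.500e-01  1.886e+00  1.000e-03  1.108e+00  7.710e-01] F [-5.18  3.26  6.3 ] T [0.923 1.097 0.44 ]
shift cm [ 0.03  0.02 -0.  ] twist -76.89
seat [([399.4, 262.2], 94), ([345.6, 285.1], 377), ([353.0, 365.6], 678)]
turn [([288.3, 284.9], 790), ([278.4, 366.4], 761)]
now [([221.6, 255.8], 60), ([273.8, 280.7], 744), ([275.5, 365.2], 767)] [np.float64(0.423)]
```

Request:
step_arm(motion=[[0.8,0,0,0,-2],[0.8,0,0,0,-4],[0.8,0,0,-0.05,-5.7],[0.8,0,0,-0.1,-5.7],[0.8,0,0,-0.1,-5.7]])

```text
time: 19.05
tool_pos: [0.5697, -0.1164, 0.1194]
tcp_rot: [-2.974, -1.007, 0.002]
wrist_force: [-3.8, 3.9, -0.3]
width: 0.148
grip_force: 88.9
```

```bash
python3 go.py .5702 -.1163 .1193 108.7; python3 m2.py|tail -1
```

```text
t 19.05 pos [ 0.5697 -0.1164  0.1194] yaw 37.41 tilt [-0.0019  0.0012 -1.    ] q [-2.450e-01  1.490e-01  1.886e+00  1.000e-03  1.108e+00  6.730e-01] F [-3.75  3.87 -0.34] T [0.858 0.772 0.028]
shift cm [0.04 0.02 0.01] twist -71.29
now [([223.0, 257.3], 62), ([273.5, 280.6], 762), ([275.9, 364.8], 782)] [np.float64(0.046)]
```

Request:
step_arm(motion=[[0.8,0,0,-0.3,0],[0.8,0,0,-0.6,0],[0.8,0,0,-1,0],[0.8,0,0,-1.4,0],[0.8,0,0,-1.8,0],[0.8,0,0,-2.2,0],[0.8,0,0,-2.8,0],[0.8,0,0,-4,0],[0.8,0,0,-5.5,0],[0.8,0,0,-5.5,0]])

```text
time: 20.1
tool_pos: [0.5732, -0.1178, 0.1796]
tcp_rot: [2.972, 1.006, 0.009]
wrist_force: [1.2, 0.2, -2.5]
width: 0.149
grip_force: 88.7
```

```bash
python3 go.py .575 .203 .175 137.6
```

```text
t 20.1 pos [ 0.5732 -0.1178  0.1796] yaw 37.4 tilt [ 0.0067 -0.0019 -1.    ] q [-0.245  0.101  1.825 -0.     1.209  0.673] F [ 1.23  0.19 -2.47] T [ 0.038 -0.054  0.048]
shift cm [ 19.62 -25.38   0.4 ] twist -100.2
```

Request:
step_arm(motion=[[0.8,1,-1.3,0,0],[0.8,3,-3.9,0,0],[0.8,5.5,-7.1,0,0],[0.8,8,-10.4,0,0],[0.8,10.5,-13.6,0,0],[0.8,13,-16.8,0,0],[0.8,15.5,-20.1,0,0],[0.8,17.5,-22.6,0,0],[0.8,18.9,-24.5,0,0],[0.8,19.6,-25.4,0,0],[0.8,19.6,-25.4,0,0],[0.8,19.6,-25.4,0,0],[0.8,19.6,-25.4,3,0],[0.8,19.6,-25.4,6,0],[0.8,19.6,-25.4,9,0],[0.8,19.6,-25.4,11,0],[0.8,19.6,-25.4,12.5,0],[0.8,19.6,-25.4,13.5,0],[0.8,19.6,-25.4,13.5,0],[0.8,19.6,-25.4,13.5,0]])

```text
time: 22.1
tool_pos: [0.5729, 0.2037, 0.0413]
tcp_rot: [2.976, 1.007, 0.002]
wrist_force: [-0.4, 0.8, -1.3]
width: 0.15
grip_force: 88.6
```

```bash
python3 go.py .574 .203 .0255 37.4; python3 - <<'E'
from h import *
# spindle check now that arm is away; red marks for slip
t=Cam("top"); p=bot.read_camera("top")[0]
h=cv2.cvtColor(p,cv2.COLOR_RGB2HSV); print(h[236:252,373:390,2])
E
```

```text
t 22.1 pos [0.5729 0.2037 0.0413] yaw 37.38 tilt [ 1.3e-03  3.0e-04 -1.0e+00] q [ 0.301  0.276  1.892 -0.     0.972  1.219] F [-0.36  0.8  -1.34] T [ 0.078 -0.034 -0.028]
shift cm [0.04 0.12 1.58] twist -0.02
[[148 147 149 149 150 142 175 151 148 148 146 146 148 148 146 147 149]
 [127 120 121 122 147 131 213 205 151 137 147 148 147 148 147 148 149]
 [106  85  87  88 114 135 158 173 151 171 151 139 148 149 147 148 148]
 [ 99  89  91  85  91 102 100  99  99 162 188 183 130 148 150 149 149]
 [ 89  91  93 107 113 106 103 103 103 100 142 171 187 149 140 149 149]
 [ 91  91  92 132 116 104 103 105 106 103 103  99 159 183 178 144 137]
 [ 92  93 129 139 111 103 104 106 107 106 107 103  99 141 167 186 132]
 [ 94  86 146 130 107 104 106 107  99  85  95 105 104  99 144 161 143]
 [ 87 139 128 105 102 105 106 106  91  55  56  84 101 101 162 116 148]
 [ 73 157 122 101 103 106 106 106 100  88  58  44  71 155 136 128 141]
 [ 69 113 153 119 104 106 106 106 107 108  96  69  50 168 118 133 132]
 [ 77  67 133 132 125 110 104 106 106 107 107  98 151 128 129 131 131]
 [ 93  75  58  95 120 106 105 105 106 107 105 103 161 126 132 130 131]
 [ 90  77  74  67  68  75 123 115 109 109 104 129 112 130 131 130 139]
 [128  96  73  72  68  60 101  96 100 107 105 123 131 133 130 130 148]
 [154 135 125 126  87  70  62  55  69  99 118 121 134 132 131 140 150]]
```

The spindle's black line has clearly turned. Lowering the key the last 16 mm onto the pad.

Request:
step_arm(motion=[[0.8,0,0,0.6,0],[0.8,0,0,1.1,0],[0.8,0,0,1.4,0],[0.8,0,0,1.5,0],[0.8,0,0,1.55,0],[0.8,0,0,1.55,0]])

```text
time: 22.75
tool_pos: [0.5718, 0.2039, 0.0253]
tcp_rot: [-2.976, -1.007, 0.001]
wrist_force: [-3.1, -0.2, 3.2]
width: 0.145
grip_force: 89.4
```

Request:
step_arm(motion=[[0.8,0,0,0.05,0],[0.8,0,0,0.05,0]])

```text
time: 22.95
tool_pos: [0.5719, 0.2039, 0.0253]
tcp_rot: [-2.976, -1.007, 0.0]
wrist_force: [-3.7, -1.2, 6.2]
width: 0.153
grip_force: 90.0
```

Request:
step_arm(motion=[[5,0,0,-0.05,0],[5,0,0,-0.05,0],[5,0,0,-0.05,0],[5,0,0,-0.05,0],[5,0,0,-0.05,0],[5,0,0,-0.05,0],[5,0,0,-2,0],[5,0,0,-5,0],[5,0,0,-9,0],[5,0,0,-13,0],[5,0,0,-15,0],[5,0,0,-15,0]])

```text
time: 24.15
tool_pos: [0.5751, 0.2048, 0.1794]
tcp_rot: [2.975, 1.007, 0.014]
wrist_force: [0.5, -0.4, 0.7]
width: 0.583
grip_force: 0.0
```

Request:
step_arm(motion=[[5,-10,10,0,0],[5,-20,20,0,0],[5,-20,20,0,0],[5,-20,20,0,0],[5,-20,20,0,0],[5,-20,20,0,0],[5,-20,20,0,0],[5,-20,20,0,0],[5,-20,20,0,0]])

```text
time: 25.05
tool_pos: [0.5342, -0.0756, 0.1734]
tcp_rot: [-2.974, -1.008, 0.002]
wrist_force: [-0.2, -0.6, 0.6]
width: 0.585
grip_force: 0.0
```

```bash
python3 - <<'E'
from h import *
t,s=Cam("top"),Cam("side")
p=bot.read_camera("top")[0]; q,e=bot.read_camera("side")
ob=((5,150,120),(20,255,255))
a,_=mask(p,*ob,(205,210,290,285)); P=t.plane(a,.094); print("bar",P.mean(0),axis(P),len(a))
b,_=mask(q,*ob,(280,180,345,230)); X=s.o+s.ray(b)*e[b[:,1],b[:,0]][:,None]; print(np.percentile(X,[3,50,97],0).round(3),tri(t,a.mean(0),s,b.mean(0)))
st=bot.read_state(); print(st["time"],st["tool_pos"],st["wrist_force"],st["width"])
# slip: red marks on the pad
w=q.astype(int); m=((w[:,:,0]-w[:,:,1:].max(2))>22)&(cv2.cvtColor(q,cv2.COLOR_RGB2HSV)[:,:,0]>165)|((w[:,:,0]-w[:,:,1:].max(2))>22)&(cv2.cvtColor(q,cv2.COLOR_RGB2HSV)[:,:,0]<5); ys,xs=np.nonzero(m[200:250,285:340]); print((xs+285).tolist(),(ys+200).tolist())
E
```

```text
bar [0.57327059 0.20395227] (np.float64(-142.40644092317615), array([0.01451791, 0.07899555])) 220
[[ 0.534 -0.006  0.065]
 [ 0.588  0.206  0.08 ]
 [ 0.609  0.231  0.189]] [0.58039085 0.2053578  0.08174392]
25.15 [ 0.5345563  -0.07517179  0.17384099] [ 0.38660776 -0.29657231 -0.96203636] 0.5867537148602456
[301, 302, 303, 300, 301, 302, 303, 300, 301, 302, 302, 301, 302, 301, 302] [218, 218, 218, 219, 219, 219, 219, 220, 220, 220, 229, 230, 230, 231, 231]
```

```bash
python3 -c "
from workcell import bot
print(bot.finish_job())"
```

```text
the job is handed in; nothing more can be done
None
```

The job is handed in: the key was seated, the spindle turned about 60° to its stop, the clutch slipped by about 12°, and the key stands back upright on its pad (hand-in gave no verdict).

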